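# Put the jammed chew extruder into reverse

## Robot

A 6-joint arm with a two-finger parallel gripper is mounted at the origin on the work surface. World frame = base frame: x ahead of the robot, y to its left, z up, the work surface at z = 0. Lengths are in m, angles in rad, forces in N, time in s.
With the tool pointing down it reaches from about 0.225 to 0.875 m from the base axis. Payload 3.4 kg.
Tool frame: the origin (TCP) lies on the centre line of the jaws, within the pads' length; the fingertips stand 11 mm ahead of it and the grasp point (between the pads) lies 8 mm behind it; z points along the fingers, y is the line along which they close (so a half turn about z gives the same grasp; the last joint's range is limited). The gripper opens to 85 mm and grips with 20 to 120 N. Pads are 22 mm wide; open, the fingers measure 114 mm over their backs; the gripper's body (76 mm by 85 mm) begins 54 mm behind the grasp point. The pads swing forward as they close: fully open they stand 13 mm farther back than shut.
Start: joints at [-1.268, 0.276, 1.505, -0, 1.361, -0.121], TCP at [0.236, -0.524, 0.242] pointing down, gripper open.
Joint ranges: [-2.89, 2.89], [-0.75, 2.08], [0.22, 2.7], [-1.18, 4.32], [0.11, 2.71], [-2.7, 2.7]. Speed limits (rad/s): [2.57, 2.57, 3.14, 3.14, 3.14, 3.14].

## Interface

Orientations are given as a unit quaternion [w, x, y, z].
In Python, from rig import manip, eyes, job gives the robot as it stands.
- The arm moves only by the tool drive_tool, never from a script. Its argument "rows" is a list of rows, each a list of 3 entries, a list of its own where there are three numbers: the turn, a rotation vector about the world's x, y, z in rad, then the shift along the world's x, y, z in cm, then the finger opening in cm, from 0 to 8.54. A call has 1 to 8 rows; each row shifts and turns the commanded pose from where the row before left it; what a row does not reach is not made up. A row lasts 1/8 s, in which the tool goes at most 62.5 mm and 10.7 degrees, less where a joint would pass 70% of its speed; a pose out of reach is approached as far as the arm can. A call is refused whole if a number of a shift passes 6.25 or a number of a turn 0.188, either way. A call with a gripper value outside its range is refused whole. The fingers move at their own pace and stop on an object; "force" is the grip in N (left out, the last holds). Time passes only in rows, so rows that do not move let the fingers close. It gives the time, the measured TCP pose, the force, the opening and the grip force at its end, in the units of the state.
- manip.get_state(): the state, without advancing time (a new reading comes with each control period).
- eyes.get_image(name): name is "scene" or "top" or "wrist"; returns the picture (420x560x3 uint8, red, green, blue); there is no depth.
- eyes.get_calibration(name): a dict with "camera_matrix" (3x3 intrinsics, pixels), "view" (4x4, takes a point from world to camera coordinates). Camera axes: x right, y up, looking along -z (the intrinsics and any distortion apply to the point x, -y, -z); pixel columns grow to the right and rows downward; lengths in m; the calibration is good to about 2 mm. The wrist camera is an equidistant fisheye: a pixel r from the principal point sees the ray r / f radians off the axis. A picture is of the moment at which its call begins: read the wrist's pose just before it. get_calibration takes no time and is no camera call; for the wrist camera it gives the pose at the moment of the call.
- job.sign_off(): hands the job in; it is judged then, once.
The state is a dict: "clock": time; "qpos": joint angles; "qd": joint speeds; "effort": joint torques, N m; "position": TCP position; "ee_rot": TCP orientation; "contact_force": force on the tool from outside, world axes, zero at the start; "moment": the same for the moment, N m; "width": finger opening in m; "gripper_force": force on a finger pad.
Only numpy, scipy, OpenCV 4.12 (cv2) and the standard library are available. Lean on these libraries where they do the work, as an engineer would, in place of code of your own. Each camera call takes 0.05 s, during which the arm holds its last target. There are 200 camera calls.

## Task

The chew extruder has jammed in first speed. Press its red stop button, then push the gear lever out of first, across neutral and fully home into the reverse slot, the one with the red mark on the gate, without going into another speed on the way. Only push the lever, do not grip or force it; leave the green start button alone and everything else on the bench where it is.

Things in the scene. Friction and masses are not known exactly. Their poses are not given: they have to be found in the camera images.
- mill: Bench-top chew extruder, fixed: white gearbox (180 x 245 mm, top 150 mm up); finned motor to 340 mm right of the origin, with a switch box on top; screw head and steel feed tray on the left (tray 170 to 370 mm left, rim 277 mm high). Origin on the bench below the upright lever; x points away from the robot's side, y to the left (feed tray), z up. May stand turned by up to 17 degrees.
- lever_knob (a point): Centre of the black ball knob (38 mm diameter) on the gear lever: a 10 mm steel stem rising from the H-slot of the steel gate plate on the gearbox (plate top 160 mm above the bench). The lever tilts about a pivot 180 mm below the knob centre, 75 mm above the bench, and stays where it is left (about 2.5 N at the knob moves it).
- neutral (a point): Where the knob centre is when the lever stands upright in the middle of neutral: 255 mm above the mill's origin. Fixed to the mill.
- reverse_mark (a point): Red rectangle (18 x 30 mm) on the gate plate at the outer end of the reverse slot, the near left slot (42 mm nearer and 14 mm left of the gate's centre).
- shift (a joint): Fore-and-aft tilt of the lever, rad: positive = knob away from the robot's side (mill +x). 0 is the neutral cross slot; the slots end at +0.25 and -0.25 (knob 45 mm from neutral). Starts in first, at 0.18 to 0.245. Slots: far right = first (one dot), near right = second (two dots, in line with first beyond neutral), far left = third (three dots), near left = reverse (red mark).
- cross (a joint): Sideways tilt of the lever, rad: positive = knob to the left (mill +y). -0.167 is the line of the right-hand slots (knob 30 mm right of centre), +0.167 that of the left-hand slots; limits -0.185 and +0.185. The gate's tongues let the lever cross only near shift = 0 (within about 0.03 rad freely; the rounded tongue tips guide the stem from about 0.08 rad).
- stop (a joint): Travel of the red stop button, m: 0 out, 0.006 fully in; springs back when let go; about 4 N at 4 mm, 5 N fully in. Pressing it by more than 4 mm counts.
- stop_top (a point): Centre of the top face of the red stop button (32 mm diameter, in a 48 mm black collar), facing up on the switch box over the motor, 224 mm above the bench; the face stands 10 mm above its collar and sinks 6 mm when pressed.
- start (a joint): Travel of the green start button, m, 0 out to 0.006 in. Leave it alone.
- start_top (a point): Centre of the top face of the green start button (24 mm diameter, facing up), 58 mm from the stop button towards the lever, same height.
- die: Bystander, loose: steel die disc, 54 mm diameter, 12 mm thick, lying on top of the gearbox on the tray side of the gate. Origin centre of its underside.
- plunger: Bystander, loose: white plastic feed plunger standing upright, 60 mm across its guard, 160 mm tall, in front of the machine. Origin centre of its underside.
- pan: Bystander, loose: open steel pan 150 x 110 x 50 mm under the outlet of the screw head. Origin centre of its underside.
- biscuit: Bystander, loose: bone-shaped biscuit, 90 x 46 x 18 mm, lying in the feed tray. Origin centre of its underside.
- spanner: Bystander, loose: steel spanner, 190 mm long, lying in front of the motor.
- jar: Bystander, loose: treat jar, 90 mm diameter, 125 mm tall, behind the machine. Origin centre of its underside.
- sign: Bystander, loose: small blackboard sign on a wooden foot, 100 mm wide, 97 mm tall, behind the machine. Origin centre of its underside.

How it is judged:
By the outcome, as a careful person would: the job done as asked, in the order asked, and still so for the second after the job is handed in, with the robot touching nothing.
It also fails if it takes over 72 s, if anything falls off the work surface, if the arm or the gripper's body presses on something with over 40 N, if the wrist force passes 120 N, or if a joint passes its speed limit or range.

## Working session

There is one attempt and no reset: what is moved stays moved. The work goes in short steps, Python scripts to look and compute and a tool call to move; the robot and the scene stay as the last step left them, time stands still between calls to the robot, and variables do not carry over. Pictures are saved under pics/ and viewed, at most 10 in all, crops included, and the job is handed in when it is done.

Besides the shell and the picture viewer there is one more tool, called by a JSON object that holds its "name" and its "arguments", one argument or row to a line. drive_tool: Moves the arm, as the interface text tells. Its arguments: {"type":"object","properties":{"rows":{"type":"array"},"force":{"type":"number"}},"required":["rows"]}

```bash
mkdir -p pics
cat > h.py <<'E'
import numpy as np, cv2
from rig import manip, eyes, job
def grab(n,f):
    im=eyes.get_image(n); cv2.imwrite('pics/'+f,im[:,:,::-1]); return im
def ray(n,uv,c=None):
    c=c or eyes.get_calibration(n); K=np.array(c["camera_matrix"]); V=np.array(c["view"])
    p=np.linalg.inv(K)@[uv[0],uv[1],1]; d=V[:3,:3].T@[p[0],-p[1],-p[2]]
    return -V[:3,:3].T@V[:3,3], d
def onplane(n,uv,z):
    o,d=ray(n,uv); return o+d*(z-o[2])/d[2]
def cross(a,b):
    (o1,d1),(o2,d2)=a,b
    d1=d1/np.linalg.norm(d1);d2=d2/np.linalg.norm(d2)
    s=np.linalg.lstsq(np.c_[d1,-d2],o2-o1,rcond=None)[0]
    p,q=o1+s[0]*d1,o2+s[1]*d2
    return (p+q)/2,np.linalg.norm(p-q)
def blobs(im,lo,hi,minA=20):
    hsv=cv2.cvtColor(im,cv2.COLOR_RGB2HSV); m=cv2.inRange(hsv,np.array(lo),np.array(hi))
    n,_,st,ce=cv2.connectedComponentsWithStats(m)
    return [(ce[i].round(1).tolist(),st[i].tolist()) for i in range(1,n) if st[i][4]>=minA]
E
python3 - <<'E'
from h import *
for n in("scene","top"):
    im=grab(n,n+'0.png'); print(n,eyes.get_calibration(n))
    print('red',blobs(im,(0,140,80),(8,255,255)),blobs(im,(172,140,80),(180,255,255)))
    print('green',blobs(im,(45,100,50),(85,255,255)))
print(manip.get_state())
E
```

```text
scene {'camera_matrix': array([[416.58852261,   0.        , 280.14285808],
       [  0.        , 416.58852261, 209.58441757],
       [  0.        ,   0.        ,   1.        ]]), 'view': array([[-4.27775988e-02,  9.99084390e-01,  6.77391017e-04,
        -8.09598061e-02],
       [-7.56026757e-01, -3.28138765e-02,  6.53717670e-01,
         3.06209782e-01],
       [ 6.53141347e-01,  2.74523465e-02,  7.56738231e-01,
        -1.47727457e+00],
       [ 0.00000000e+00,  0.00000000e+00,  0.00000000e+00,
         1.00000000e+00]])}
red [([218.6, 191.8], [213, 189, 12, 6, 62]), ([106.9, 195.5], [100, 190, 14, 12, 139])] []
green [([132.8, 193.7], [127, 189, 12, 10, 87])]
top {'camera_matrix': array([[443.42868037,   0.        , 276.1643696 ],
       [  0.        , 443.42868037, 211.43012045],
       [  0.        ,   0.        ,   1.        ]]), 'view': array([[-0.02660085, -0.9996449 ,  0.00156822,  0.12896789],
       [ 0.98118626, -0.02580951,  0.19133057, -0.5837653 ],
       [-0.19122216,  0.00662827,  0.9815244 , -1.23137665],
       [ 0.        ,  0.        ,  0.        ,  1.        ]])}
red [([436.5, 203.8], [430, 198, 14, 12, 128]), ([340.6, 239.1], [336, 236, 10, 7, 59])] []
green [([414.4, 207.5], [410, 204, 10, 8, 62])]
{'clock': 0.1, 'qpos': array([-1.26801495e+00,  2.76544159e-01,  1.50599736e+00,  7.78912150e-06,
        1.36070255e+00, -1.20995606e-01]), 'qd': array([-0.00019839, -0.00177131, -0.00334586, -0.00060811, -0.00176034,
       -0.00097475]), 'effort': array([ 8.50088800e-04, -4.17701697e+01, -2.46404368e+01, -1.85363087e-04,
        5.80194552e-03, -1.04991378e-05]), 'position': array([ 0.2363092 , -0.5237071 ,  0.24152278]), 'ee_rot': array([-8.22645193e-04,  9.77635334e-01,  2.10305661e-01, -7.11551510e-05]), 'contact_force': array([-0.05035034,  0.08851249,  0.58604941]), 'moment': array([ 0.03277323,  0.03982196, -0.01057699]), 'gripper_force': 0.0, 'width': 0.08567750201990963}
```

Run:
```python
from h import *
for nm,s,t,z in(("stop",(106.9,195.5),(436.5,203.8),.224),("start",(132.8,193.7),(414.4,207.5),.224),("mark",(218.6,191.8),(340.6,239.1),.161)):
    print(nm,cross(ray("scene",s),ray("top",t)),onplane("scene",s,z),onplane("top",t,z))
a=cv2.imread('pics/scene0.png');cv2.imwrite('pics/s0c.png',cv2.resize(a[100:300,60:330],None,fx=2.9,fy=2.9))
a=cv2.imread('pics/top0.png');cv2.imwrite('pics/t0c.png',cv2.resize(a[130:330,220:490],None,fx=2.9,fy=2.9))
```

```text
stop (array([ 0.5640803 , -0.29206265,  0.21872571]), np.float64(0.0020647740188607985)) [ 0.56898293 -0.28770369  0.224     ] [ 0.56328191 -0.2911577   0.224     ]
start (array([ 0.55594934, -0.23480073,  0.21874016]), np.float64(0.0026201451602362084)) [ 0.56092318 -0.23061137  0.224     ] [ 0.55522191 -0.23444827  0.224     ]
mark (array([ 0.48785079, -0.05252769,  0.1610501 ]), np.float64(0.0016352298014443156)) [ 0.48785668 -0.05170405  0.161     ] [ 0.48794266 -0.0533592   0.161     ]
```

View pics/s0c.png

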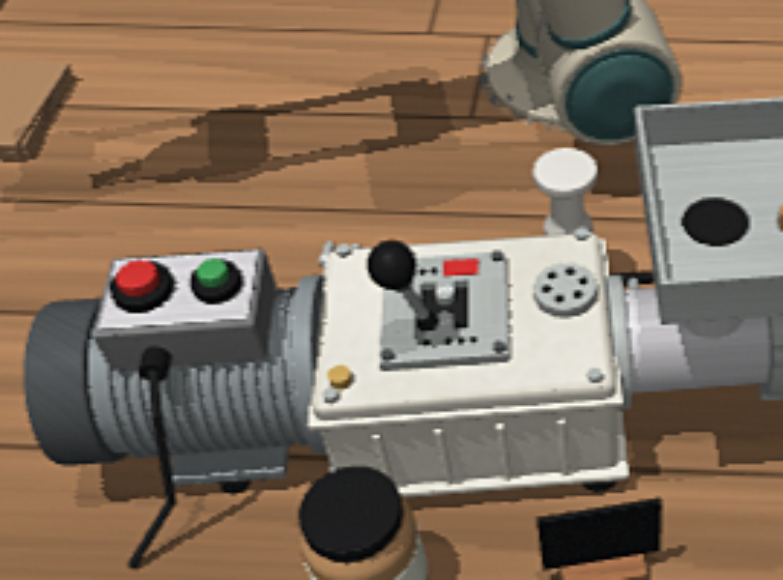

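View pics/t0c.png

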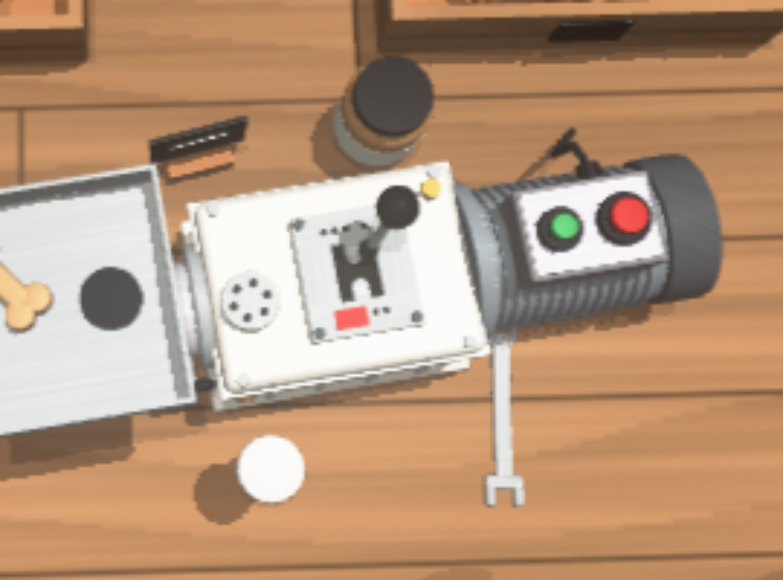

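Scene view (from the far side): red stop at (107,195), green at (133,194), knob at about (195,191), and the red mark at (219,192). The top view agrees: stop (436,204), green (414,207), knob (357,201), mark (341,239). The mill is turned about +8° and the lever is in far right, which is first.

```bash
cat >> h.py <<'E'
def knob(im,c,r=14,v=45):
    x0,y0=int(c[0])-r,int(c[1])-r; p=im[y0:y0+2*r,x0:x0+2*r].max(2)
    m=(p<v).astype(np.uint8)
    d=cv2.distanceTransform(np.pad(m,1),cv2.DIST_L2,5)[1:-1,1:-1]; i=np.unravel_index(d.argmax(),d.shape)
    w=d>d.max()-0.8; ys,xs=np.nonzero(w)
    return (x0+xs.mean(),y0+ys.mean()),float(d.max())
YAW=0.14; NEU=np.array([.5316,-.0605])
R=lambda: np.array([[np.cos(YAW),-np.sin(YAW)],[np.sin(YAW),np.cos(YAW)]])
def mill(p): return R().T@(np.array(p[:2])-NEU)
def lever(cs,ct):
    s,rs=knob(eyes.get_image("scene"),cs); t,rt=knob(eyes.get_image("top"),ct)
    p,g=cross(ray("scene",s),ray("top",t))
    print('knob px',s,rs,t,rt,'world',p.round(4),'gap',round(g,4),'mill mm',(mill(p)*1000).round(1))
E
python3 - <<'E'
from h import *
lever((194.8,191),(357.2,201.4))
# gate plate / gearbox long edges in the top view: yaw check from the white box outline
im=eyes.get_image("top"); hsv=cv2.cvtColor(im,cv2.COLOR_RGB2HSV)
m=cv2.inRange(hsv,np.array((0,0,215)),np.array((40,45,255))); m[:, :280]=0; m[:,392:]=0; m[:180]=0;m[270:]=0
c=max(cv2.findContours(m,0,2)[0],key=cv2.contourArea)
b=cv2.boxPoints(cv2.minAreaRect(c)); P=[onplane("top",q,.15)[:2] for q in b]
for i in range(4): d=P[i]-P[i-1]; print(b[i].round(1),P[i].round(4),np.linalg.norm(d).round(4),np.degrees(np.arctan2(d[1],d[0])).round(2))
print('centre',mill(sum(P)/4))
E
```

```text
knob px (np.float64(196.07692307692307), np.float64(193.53846153846155)) 5.793799877166748 (np.float64(356.5), np.float64(200.5)) 0.0 world [ 0.5724 -0.0831  0.2441] gap 0.0048 mill mm [ 37.3 -28.1]
[281.4 200.4] [0.5986 0.0992] 0.1916 7.6
[377.2 184.5] [ 0.6362 -0.1629] 0.2647 -81.83
[389. 255.] [ 0.4438 -0.1804] 0.1933 -174.79
[293.2 271. ] [0.4087 0.0738] 0.2567 97.86
centre [-0.00718756  0.01910346]
```

{"name": "drive_tool", "arguments": {
  "rows": [
    [[0,0,-0.15],[0,0,5],0],
    [[0,0,-0.134],[4,3,2],0],
    [[0,0,0],[5,4,0],0],
    [[0,0,0],[5,4,0],0],
    [[0,0,0],[5,4,0],0],
    [[0,0,0],[5,4,0],0],
    [[0,0,0],[5,4,0],0],
    [[0,0,0],[4,0.4,0],0]
  ]
}}

```text
clock: 1.25
position: [0.5622, -0.2917, 0.3128]
ee_rot: [-0.0, 0.997, 0.072, 0.0]
contact_force: [0.0, -0.7, 0.3]
width: -0.0002
gripper_force: 0.0
```

{"name": "drive_tool", "arguments": {
  "rows": [
    [[0,0,0],[0.4,0.2,-4],0],
    [[0,0,0],[0,0,-2.5],0],
    [[0,0,0],[0,0,-0.8],0],
    [[0,0,0],[0,0,0],0]
  ]
}}

```text
clock: 1.75
position: [0.5644, -0.2931, 0.2393]
ee_rot: [-0.0, 0.998, 0.07, -0.0]
contact_force: [0.1, -0.1, 0.5]
width: 0.0003
gripper_force: 0.0
```

{"name": "drive_tool", "arguments": {
  "rows": [
    [[0,0,0],[0.1,0.3,-0.5],0],
    [[0,0,0],[0,0,-0.3],0],
    [[0,0,0],[0,0,-0.2],0],
    [[0,0,0],[0,0,0],0]
  ]
}}

```text
clock: 2.25
position: [0.5661, -0.29, 0.2302]
ee_rot: [0.0, 0.998, 0.07, 0.001]
contact_force: [1.8, 1.1, 3.2]
width: 0.0003
gripper_force: 1.9
```

{"name": "drive_tool", "arguments": {
  "rows": [
    [[0,0,0],[0,0,-0.15],0],
    [[0,0,0],[0,0,0],0],
    [[0,0,0],[0,0,0],0]
  ]
}}

```text
clock: 2.62
position: [0.5661, -0.29, 0.2286]
ee_rot: [0.0, 0.998, 0.07, 0.001]
contact_force: [1.5, 1.2, 5.2]
width: -0.0003
gripper_force: 2.7
```

{"name": "drive_tool", "arguments": {
  "rows": [
    [[0,0,0],[0,0,-0.1],0],
    [[0,0,0],[0,0,0],0],
    [[0,0,0],[0,0,0],0]
  ]
}}

```text
clock: 3.0
position: [0.5661, -0.29, 0.2285]
ee_rot: [0.001, 0.998, 0.07, 0.001]
contact_force: [-0.0, 1.6, 8.6]
width: 0.0002
gripper_force: 4.4
```

Run:
```python
from h import *
im=grab("scene","s1.png"); cv2.imwrite('pics/s1c.png',cv2.resize(im[100:300,60:330,::-1],None,fx=2.9,fy=2.9))
print(manip.get_state()["contact_force"])
```

```text
[0.23752188 0.88567323 9.01301634]
```

View pics/s1c.png

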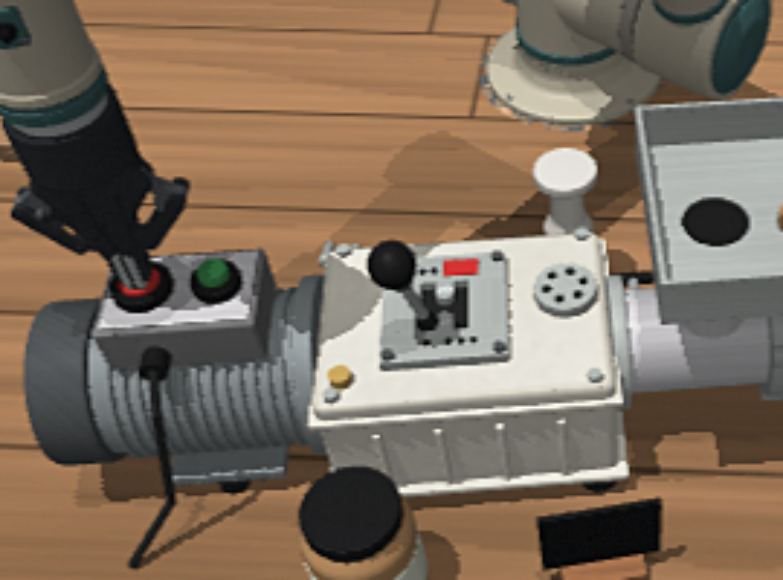

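The button bottomed out: z stopped at 0.2285 and the force jumped to about 9 N. The lever is still in first, with the knob at scene (195,191). Next I'll move behind the knob.

{"name": "drive_tool", "arguments": {
  "rows": [
    [[0,0,0],[0,0,5],0],
    [[0,0,0],[0,0,5],0],
    [[0,0,0],[1.4,5.3,0],0],
    [[0,0,0],[1.4,5.3,0],0],
    [[0,0,0],[1.4,5.3,0],0],
    [[0,0,0],[1.2,5.3,0],0],
    [[0,0,0],[0,0,-2],0],
    [[0,0,0],[0,0,0],0]
  ]
}}

```text
clock: 4.05
position: [0.6181, -0.0773, 0.3044]
ee_rot: [-0.0, 0.998, 0.07, -0.003]
contact_force: [1.0, 0.1, 0.2]
width: 0.0
gripper_force: 0.0
```

Run:
```python
from h import *
s=manip.get_state(); print(s["position"],mill(s["position"]))
im=grab("wrist","w1.png"); print(eyes.get_calibration("wrist"))
print('red',blobs(im,(0,140,80),(8,255,255)),'green',blobs(im,(45,100,50),(85,255,255)))
```

```text
[ 0.61814028 -0.07731813  0.30437599] [ 0.08334672 -0.02872968]
{'camera_matrix': array([[325.1922621 ,   0.        , 279.43301709],
       [  0.        , 325.1922621 , 208.80035484],
       [  0.        ,   0.        ,   1.        ]]), 'view': array([[ 1.40106288e-01, -9.90136352e-01,  4.81617037e-04,
        -1.65193722e-01],
       [ 9.34341259e-01,  1.32050161e-01, -3.31012338e-01,
        -5.04154034e-01],
       [ 3.27683751e-01,  4.68269046e-02,  9.43626303e-01,
        -6.38697367e-01],
       [ 0.00000000e+00,  0.00000000e+00,  0.00000000e+00,
         1.00000000e+00]])}
red [([490.2, 298.9], [475, 284, 31, 30, 650]), ([233.0, 308.8], [225, 305, 18, 11, 144]), ([539.3, 393.0], [535, 389, 11, 10, 62]), ([550.6, 396.8], [548, 393, 7, 8, 25])] green [([440.3, 304.8], [428, 292, 26, 26, 510])]
```

View pics/w1.png

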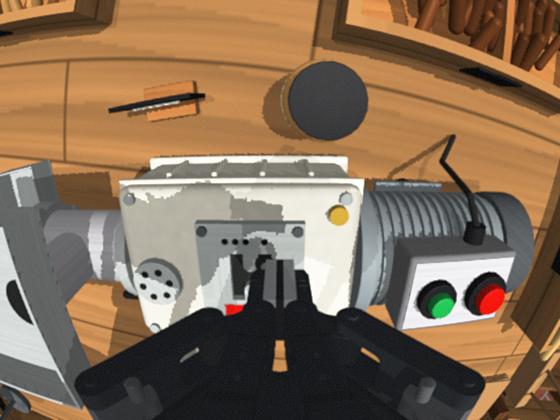

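The wrist view shows the plate's far screws at (202,231) and (298,230), the green button at (440,305) and the red at (490,299). The knob is hidden behind the fingers. I'll use the screws and buttons to check the yaw and the gate centre.

```bash
cat >> h.py <<'E'
def wplane(uv,z,c):
    K=c["camera_matrix"];V=c["view"]; a=(np.array(uv)-K[:2,2])/K[0,0]; t=np.linalg.norm(a); q=a/t*np.sin(t)
    d=V[:3,:3].T@[q[0],-q[1],-np.cos(t)]; o=-V[:3,:3].T@V[:3,3]; return o+d*(z-o[2])/d[2]
E
python3 - <<'E'
from h import *
c=eyes.get_calibration("wrist")
P={n:wplane(uv,z,c)[:2] for n,uv,z in(("stop",(490.2,298.9),.224),("start",(440.3,304.8),.224),("screwL",(202,231),.161),("screwR",(298.5,230),.161),("dot3mid",(234,242),.161),("plateL",(197,221.5),.16),("plateR",(304,221.5),.16))}
for n in P: print(n,P[n].round(4),(mill(P[n])*1e3).round(1))
for a,b in(("stop","start"),("screwR","screwL"),("plateR","plateL")):
    d=P[b]-P[a]; print(a,np.linalg.norm(d),np.degrees(np.arctan2(-d[0],d[1])))
E
```

```text
stop [ 0.5685 -0.2873] [   4.9 -229.8]
start [ 0.5609 -0.2306] [   5.3 -172.6]
screwL [ 0.576  -0.0119] [50.8 41.9]
screwR [ 0.59  -0.101] [ 52.2 -48.2]
dot3mid [ 0.5694 -0.0431] [39.8 11.9]
plateL [ 0.5845 -0.0064] [59.9 46.1]
plateR [ 0.5986 -0.1047] [ 60.2 -53.1]
stop 0.05720881520213779 7.575654583297013
screwR 0.09012325145327317 8.93557385780626
plateR 0.09929917910079172 8.187394545106624
```

{"name": "drive_tool", "arguments": {
  "rows": [
    [[0,0,0],[0,-0.2,-3],0],
    [[0,0,0],[0,0,-3.1],0],
    [[0,0,0],[-1,-0.14,0],0],
    [[0,0,0],[-1,-0.14,0],0],
    [[0,0,0],[-0.8,-0.12,0],0],
    [[0,0,0],[-0.8,-0.12,0],0],
    [[0,0,0],[-0.5,-0.07,0],0],
    [[0,0,0],[0,0,0],0]
  ]
}}

```text
clock: 5.1
position: [0.5781, -0.0858, 0.2462]
ee_rot: [0.0, 0.998, 0.07, 0.0]
contact_force: [2.2, 1.2, 1.1]
width: -0.0001
gripper_force: 1.1
```

Run:
```python
from h import *
s=manip.get_state(); print(s["position"],mill(s["position"])*1e3,s["contact_force"])
a=grab("scene","s2.png"); b=grab("top","t2.png")
cv2.imwrite('pics/c2.png',np.hstack([cv2.resize(i[y:y+80,x:x+80,::-1],(400,400),interpolation=2) for i,x,y in((a,170,150),(b,310,170))]))
```

```text
[ 0.57812791 -0.08578883  0.24624513] [ 42.54380278 -31.5340587 ] [2.15939745 1.17140425 1.10632926]
```

View pics/c2.png

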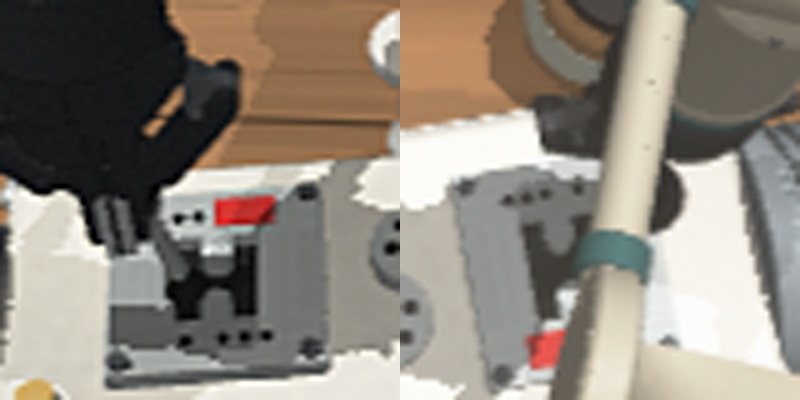

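The lever is most of the way out of first. In the scene crop the stem foot at (180,275) is still in the right-hand slot, just short of the cross slot. I'll push 10 mm more, then back off and look.

{"name": "drive_tool", "arguments": {
  "rows": [
    [[0,0,0],[-0.5,-0.07,0],0],
    [[0,0,0],[-0.6,-0.08,0],0],
    [[0,0,0],[0,0,0],0]
  ]
}}

```text
clock: 5.58
position: [0.5667, -0.0874, 0.2457]
ee_rot: [0.0, 0.998, 0.07, -0.001]
contact_force: [2.2, 0.3, 2.2]
width: -0.0001
gripper_force: 0.9
```

{"name": "drive_tool", "arguments": {
  "rows": [
    [[0,0,0],[2,0.3,0],0],
    [[0,0,0],[2,0.3,3],0],
    [[0,0,0],[0,0,4],0],
    [[0,0,0.18],[0,-4,0],0],
    [[0,0,0.18],[0,-5,0],0],
    [[0,0,0.18],[0,0,0],0],
    [[0,0,0.18],[0,0,0],0]
  ]
}}

```text
clock: 6.45
position: [0.6058, -0.1722, 0.3144]
ee_rot: [-0.001, 0.908, 0.419, -0.002]
contact_force: [-0.3, 1.1, -0.1]
width: 0.0002
gripper_force: 0.0
```

Run:
```python
from h import *
s=manip.get_state(); print(s["position"],mill(s["position"])*1e3,s["ee_rot"])
a=grab("scene","s3.png"); b=grab("top","t3.png")
cv2.imwrite('pics/c3.png',np.hstack([cv2.resize(i[y:y+80,x:x+80,::-1],(400,400),interpolation=2) for i,x,y in((a,170,150),(b,310,170))]))
```

```text
[ 0.60583721 -0.17217381  0.31443712] [  57.92756212 -120.94048648] [-0.00143527  0.90811144  0.41872145 -0.00197547]
```

View pics/c3.png

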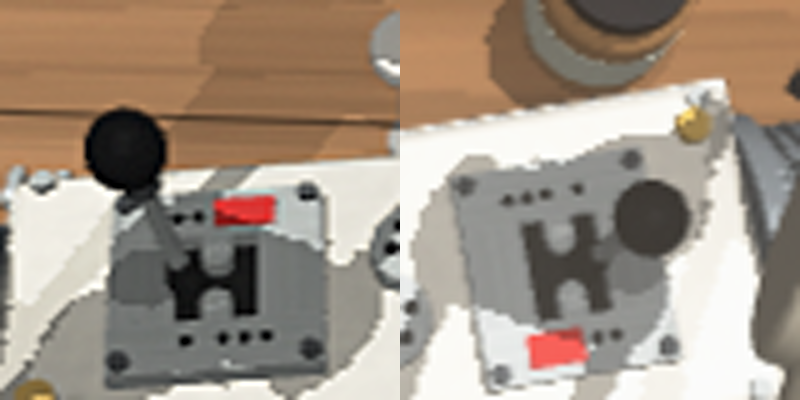

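The knob is clear in both views: scene (194.6,179.4) and top (360.0,213.2). The stem sits at the neutral end of the right-hand slot.

Run:
```python
from h import *
p,g=cross(ray("scene",(194.6,179.4)),ray("top",(360.0,213.2))); print(p,g,mill(p)*1e3)
for n,uv in(("scene",(194.6,179.4)),("top",(360.0,213.2))): q=onplane(n,uv,.2525); print(n,q,mill(q)*1e3)
# gate centre: H-slot dark blob in top
sc=lambda x,y:(310+(x-400)/5-.4,170+y/5-.4)
for n,uv in(("screwFL",(465,186)),("screwFR",(631,159)),("screwNL",(502,374)),("screwNR",(668,346)),("tongueF",(565,247)),("tongueN",(574,290))):
    q=onplane("top",sc(*uv),.161); print(n,(mill(q)*1e3).round(1))
```

```text
[ 0.53853898 -0.08936776  0.25380313] 0.0018242041592742377 [  2.84279027 -29.5536039 ]
scene [ 0.53734701 -0.08884938  0.2525    ] [  1.73482165 -28.87396798]
top [ 0.5389169  -0.09055145  0.2525    ] [  3.05184274 -30.77844888]
screwFL [50.9 43.8]
screwFR [ 50.7 -46.6]
screwNL [-51.4  43.3]
screwNR [-51.3 -45.7]
tongueF [ 9.6 -2.5]
tongueN [-13.8  -2.7]
```

{"name": "drive_tool", "arguments": {
  "rows": [
    [[0,0,0.17],[-1.5,0,0],0],
    [[0,0,0.17],[-1.5,0.5,0],0],
    [[0,0,0.17],[-1.5,1,0],0],
    [[0,0,0.17],[-1.5,1.5,0],0],
    [[0,0,0.17],[-0.1,0.3,-1],0],
    [[0,0,0],[0,0,-3],0],
    [[0,0,0],[0,0,-2.8],0],
    [[0,0,0],[0,0,0],0]
  ]
}}

```text
clock: 7.55
position: [0.5443, -0.1375, 0.2453]
ee_rot: [-0.003, 0.657, 0.754, -0.001]
contact_force: [-1.0, -0.5, 0.4]
width: 0.0003
gripper_force: 0.0
```

Run:
```python
from h import *
s=manip.get_state(); print(s["position"],mill(s["position"])*1e3,s["ee_rot"],2*np.degrees(np.arctan2(s["ee_rot"][2],s["ee_rot"][1])),s["contact_force"],s["qpos"])
```

```text
[ 0.54426586 -0.13748862  0.24534178] [  1.79870676 -78.00279205] [-0.00323172  0.65706252  0.75382789 -0.00138514] 97.84692903955516 [-1.02431883 -0.47577224  0.36405481] [-3.71117517e-01  2.57432886e-01  1.52351564e+00 -4.24217996e-04
  1.36766398e+00 -5.07985225e-01]
```

{"name": "drive_tool", "arguments": {
  "rows": [
    [[0,0,0],[-0.18,1.3,0],0],
    [[0,0,0],[-0.14,1,0],0],
    [[0,0,0],[-0.14,1,0],0],
    [[0,0,0],[-0.14,1,0],0],
    [[0,0,0],[-0.14,1,0],0],
    [[0,0,0],[-0.14,1,0],0],
    [[0,0,0],[-0.1,0.7,0],0],
    [[0,0,0],[0,0,0],0]
  ]
}}

```text
clock: 8.55
position: [0.5362, -0.0671, 0.2474]
ee_rot: [-0.001, 0.656, 0.755, 0.0]
contact_force: [0.3, 0.7, 0.0]
width: -0.0004
gripper_force: 0.0
```

Run:
```python
from h import *
s=manip.get_state(); print(s["position"],mill(s["position"])*1e3,s["contact_force"])
a=grab("scene","s4.png"); b=grab("top","t4.png")
cv2.imwrite('pics/c4.png',np.hstack([cv2.resize(i[y:y+80,x:x+80,::-1],(400,400),interpolation=2) for i,x,y in((a,180,150),(b,300,170))]))
```

```text
[ 0.53621997 -0.0670958   0.24742421] [ 3.65436468 -7.175956  ] [3.45601406e-01 7.11241774e-01 6.04484684e-04]
```

View pics/c4.png

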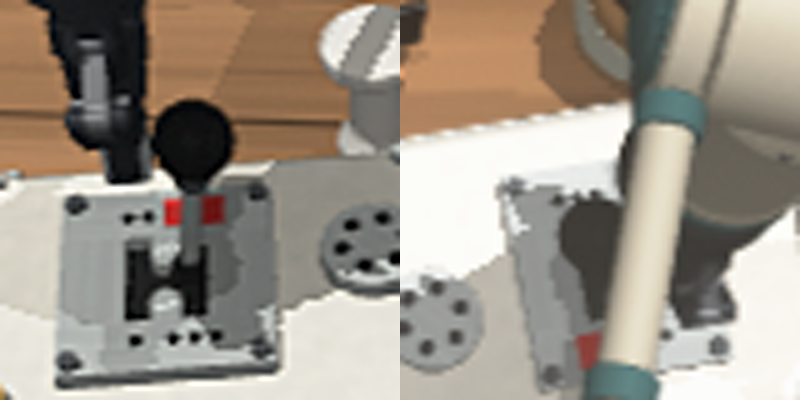

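The lever has crossed to the left-hand line, with the knob at scene (218.4,177.4) and the stem by the left slot. Checking the numbers.

Run:
```python
from h import *
for z in(.252,.2545): print(mill(onplane("scene",(218.4,177.4),z))*1e3)
```

```text
[-1.85569511e-02  2.43879603e+01]
[ 2.54098633 24.66372593]
```

{"name": "drive_tool", "arguments": {
  "rows": [
    [[0,0,0],[-0.05,0.4,0],0],
    [[0,0,0],[-0.03,0.2,0],0],
    [[0,0,0],[0,0,0],0],
    [[0,0,0],[0,0,0],0]
  ]
}}

```text
clock: 9.15
position: [0.5358, -0.0623, 0.2478]
ee_rot: [-0.0, 0.656, 0.754, 0.0]
contact_force: [0.2, -1.8, -0.6]
width: -0.0001
gripper_force: 0.6
```

{"name": "drive_tool", "arguments": {
  "rows": [
    [[0,0,0],[-0.03,0.2,0],0],
    [[0,0,0],[0,0,0],0],
    [[0,0,0],[0,0,0],0]
  ]
}}

```text
clock: 9.52
position: [0.5356, -0.0603, 0.2479]
ee_rot: [0.0, 0.656, 0.755, 0.0]
contact_force: [0.0, -1.5, -1.4]
width: -0.0002
gripper_force: 0.6
```

Run:
```python
from h import *
s=manip.get_state(); print(s["position"],mill(s["position"])*1e3,s["contact_force"])
a=eyes.get_image("scene"); k,r=knob(a,(218.8,178),r=12); print(k,r,mill(onplane("scene",k,.2525))*1e3)
```

```text
[ 0.53557459 -0.06028341  0.24787609] [ 3.96593038 -0.34015132] [ 0.02886318 -1.4602372  -1.39244583]
(np.float64(221.0), np.float64(177.71428571428572)) 7.796899795532227 [ 2.06953908 30.28874142]
```

{"name": "drive_tool", "arguments": {
  "rows": [
    [[0,0,0],[0.3,-2,0],0],
    [[0,0,0],[0,0,3.5],0],
    [[0,0,0],[0,0,3.5],0],
    [[0,0,-0.18],[2,0,0],0],
    [[0,0,-0.18],[1.9,1,0],0],
    [[0,0,-0.18],[0,1.5,0],0],
    [[0,0,-0.18],[0,1.5,0],0],
    [[0,0,-0.18],[0,1.5,0],0]
  ]
}}

```text
clock: 10.58
position: [0.578, -0.0259, 0.3178]
ee_rot: [0.0, 0.92, 0.391, 0.0]
contact_force: [0.5, -0.3, -0.2]
width: -0.0003
gripper_force: 0.0
```

{"name": "drive_tool", "arguments": {
  "rows": [
    [[0,0,-0.17],[0,0,0],0],
    [[0,0,-0.17],[0,0,0],0],
    [[0,0,-0.17],[0,0,0],0],
    [[0,0,-0.16],[0,0,0],0],
    [[0,0,0],[0,0,0],0]
  ]
}}

```text
clock: 11.2
position: [0.5779, -0.0262, 0.3179]
ee_rot: [0.0, 0.998, 0.07, 0.0]
contact_force: [-0.6, 0.3, -0.6]
width: -0.0
gripper_force: 0.0
```

Run:
```python
from h import *
s=manip.get_state(); print(s["position"],mill(s["position"])*1e3,2*np.degrees(np.arctan2(s["ee_rot"][2],s["ee_rot"][1])),s["contact_force"])
a=grab("scene","s5.png"); k,r=knob(a,(221,178),r=12); print(k,r,mill(onplane("scene",k,.2525))*1e3)
```

```text
[ 0.57788257 -0.02621587  0.3179193 ] [50.61385809 27.49027517] 8.07984266234993 [-0.60743367  0.3057941  -0.59282003]
(np.float64(222.875), np.float64(179.95833333333334)) 4.199999809265137 [ 9.64455617 34.45043942]
```

{"name": "drive_tool", "arguments": {
  "rows": [
    [[0,0,0],[0,0.1,-3.7],0],
    [[0,0,0],[0,0,-3.7],0],
    [[0,0,0],[-1.2,-0.17,0],0],
    [[0,0,0],[-1,-0.14,0],0],
    [[0,0,0],[-1,-0.14,0],0],
    [[0,0,0],[0,0,0],0]
  ]
}}

```text
clock: 12.0
position: [0.5458, -0.0291, 0.2458]
ee_rot: [0.001, 0.998, 0.07, 0.002]
contact_force: [0.8, 0.3, 1.1]
width: -0.0001
gripper_force: 0.5
```

Run:
```python
from h import *
s=manip.get_state(); print(s["position"],mill(s["position"])*1e3,s["contact_force"])
a=grab("scene","s6.png"); b=grab("top","t6.png")
cv2.imwrite('pics/c6.png',np.hstack([cv2.resize(i[y:y+80,x:x+80,::-1],(400,400),interpolation=2) for i,x,y in((a,180,150),(b,300,180))]))
```

```text
[ 0.54575059 -0.02911932  0.24579465] [18.39109948 29.09903136] [0.75078046 0.2918489  1.05471963]
```

View pics/c6.png

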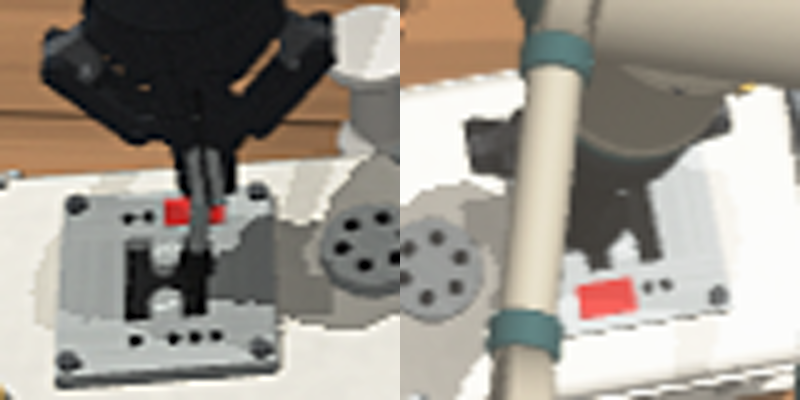

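The stem is entering the near left slot beside the red mark (scene crop 200,235), and the fingers push from behind. I'll keep pushing until it reaches the end.

{"name": "drive_tool", "arguments": {
  "rows": [
    [[0,0,0],[-1,-0.14,0],0],
    [[0,0,0],[-1,-0.14,-0.1],0],
    [[0,0,0],[-0.6,-0.08,-0.1],0],
    [[0,0,0],[0,0,0],0]
  ]
}}

```text
clock: 12.6
position: [0.5186, -0.0325, 0.2417]
ee_rot: [0.0, 0.998, 0.07, -0.001]
contact_force: [1.1, -0.2, 0.4]
width: -0.0
gripper_force: 0.4
```

{"name": "drive_tool", "arguments": {
  "rows": [
    [[0,0,0],[-0.4,-0.06,0],0],
    [[0,0,0],[-0.1,0,0],0],
    [[0,0,0],[0,0,0],0]
  ]
}}

```text
clock: 12.98
position: [0.5145, -0.0331, 0.2415]
ee_rot: [0.0, 0.998, 0.07, -0.0]
contact_force: [2.8, -0.4, -1.7]
width: 0.0001
gripper_force: 0.9
```

{"name": "drive_tool", "arguments": {
  "rows": [
    [[0,0,0],[-0.15,-0.02,0],0],
    [[0,0,0],[0,0,0],0],
    [[0,0,0],[0,0,0],0]
  ]
}}

```text
clock: 13.35
position: [0.513, -0.0331, 0.2418]
ee_rot: [-0.0, 0.998, 0.07, -0.0]
contact_force: [2.3, -0.7, -2.6]
width: 0.0001
gripper_force: 1.0
```

{"name": "drive_tool", "arguments": {
  "rows": [
    [[0,0,0],[-0.15,-0.02,0],0],
    [[0,0,0],[0,0,0],0],
    [[0,0,0],[0,0,0],0]
  ]
}}

```text
clock: 13.72
position: [0.5115, -0.0334, 0.2418]
ee_rot: [-0.0, 0.998, 0.07, -0.0]
contact_force: [3.0, -0.4, -1.5]
width: -0.0001
gripper_force: 1.0
```

{"name": "drive_tool", "arguments": {
  "rows": [
    [[0,0,0],[-0.15,-0.02,0],0],
    [[0,0,0],[0,0,0],0],
    [[0,0,0],[0,0,0],0]
  ]
}}

```text
clock: 14.1
position: [0.5101, -0.0336, 0.2419]
ee_rot: [0.0, 0.998, 0.07, 0.0]
contact_force: [1.8, -0.3, -1.6]
width: 0.0001
gripper_force: 1.2
```

{"name": "drive_tool", "arguments": {
  "rows": [
    [[0,0,0],[-0.1,-0.02,0],0],
    [[0,0,0],[0,0,0],0],
    [[0,0,0],[0,0,0],0]
  ]
}}

```text
clock: 14.48
position: [0.5093, -0.0338, 0.2418]
ee_rot: [-0.0, 0.998, 0.07, 0.0]
contact_force: [4.0, 0.9, -3.8]
width: -0.0001
gripper_force: 1.9
```

{"name": "drive_tool", "arguments": {
  "rows": [
    [[0,0,0],[-0.1,-0.01,0],0],
    [[0,0,0],[0,0,0],0],
    [[0,0,0],[0,0,0],0]
  ]
}}

```text
clock: 14.85
position: [0.5086, -0.0339, 0.2418]
ee_rot: [-0.0, 0.998, 0.07, 0.001]
contact_force: [4.2, 0.8, -4.1]
width: -0.0003
gripper_force: 2.6
```

{"name": "drive_tool", "arguments": {
  "rows": [
    [[0,0,0],[-0.15,-0.02,0],0],
    [[0,0,0],[0,0,0],0],
    [[0,0,0],[0,0,0],0]
  ]
}}

```text
clock: 15.22
position: [0.5078, -0.034, 0.2418]
ee_rot: [-0.0, 0.998, 0.07, 0.001]
contact_force: [6.7, 1.2, -4.8]
width: -0.0001
gripper_force: 3.3
```

The force is climbing against the slot end. I'll back off, rise clear and look.

{"name": "drive_tool", "arguments": {
  "rows": [
    [[0,0,0],[1,0.14,0],0],
    [[0,0,0],[2,0.3,0],0],
    [[0,0,0],[0,0,5],0],
    [[0,0,0],[0,0,5],0],
    [[0,0,0],[3,-5,0],0],
    [[0,0,0],[3,-5,0],0],
    [[0,0,0],[0,-5,0],0],
    [[0,0,0],[0,0,0],0]
  ]
}}

```text
clock: 16.23
position: [0.5956, -0.1835, 0.3407]
ee_rot: [0.0, 0.998, 0.067, -0.002]
contact_force: [0.3, 1.1, -0.7]
width: -0.0001
gripper_force: 0.0
```

Run:
```python
from h import *
s=manip.get_state(); print(s["position"],s["contact_force"])
a=grab("scene","s7.png"); b=grab("top","t7.png")
cv2.imwrite('pics/c7.png',np.hstack([cv2.resize(i[y:y+100,x:x+100,::-1],(400,400),interpolation=2) for i,x,y in((a,170,140),(b,290,180))]))
```

```text
[ 0.59562042 -0.18345919  0.34067077] [ 0.25527594  1.14669918 -0.72207685]
```

View pics/c7.png

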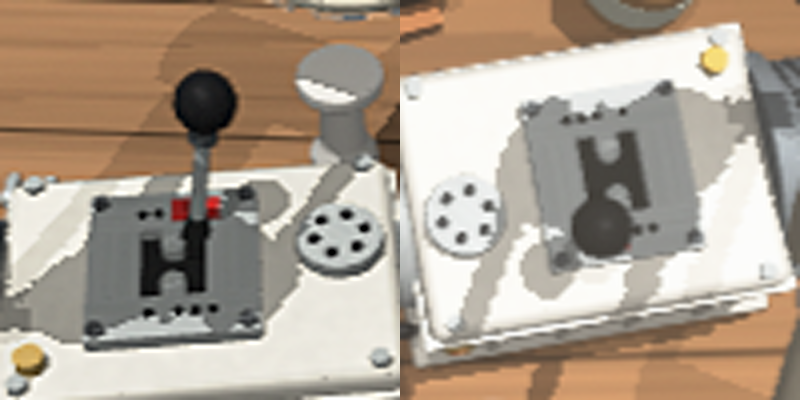

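The knob is at scene crop (205,101) and top crop (601,222), and the stem is at the red-marked end of the near left slot. A last number check follows.

Run:
```python
from h import *
p,g=cross(ray("scene",(170+205/4-.4,140+101/4-.4)),ray("top",(290+201/4-.4,180+222/4-.4))); print(p,g,mill(p)*1e3)
```

```text
[ 0.48617847 -0.03747231  0.25150357] 0.0017928549729575708 [-41.76377427  29.14064906]
```

Run:
```python
from h import *
a=cv2.imread('pics/s7.png')[:,:,::-1]; b=cv2.imread('pics/t7.png')[:,:,::-1]
S=(170+205/4-.4,140+101/4-.4);T=(290+201/4-.4,180+222/4-.4)
print(knob(a,S,12),S,T)
# dark disc in top by Hough
g=cv2.cvtColor(cv2.resize(b[210:260,315:370],None,fx=6,fy=6,interpolation=2),cv2.COLOR_RGB2GRAY)
h=cv2.HoughCircles(g,cv2.HOUGH_GRADIENT,1,200,param1=80,param2=12,minRadius=36,maxRadius=60); print(h)
if h is not None: T=(315+h[0,0,0]/6-.4,210+h[0,0,1]/6-.4)
print(T)
for z in(.247,): print(mill(onplane("scene",S,z))*1e3,mill(onplane("top",T,z))*1e3)
```

```text
((np.float64(221.8181818181818), np.float64(167.63636363636363)), 4.996899604797363) (220.85, 164.85) (339.85, 235.1)
[[[153.5 161.5  47.2]]]
(np.float32(340.18335), np.float32(236.51668))
[-46.44863716  29.58063131] [-44.83811527  27.3483412 ]
```

The knob reads about 45 mm nearer than neutral and 29 mm left, so it is fully home in reverse. Handing in.

```bash
python3 -c "
from rig import job
print(job.sign_off())"
```

```text
the job is handed in; nothing more can be done
None
```

I pressed the red stop button fully in, then pushed the lever out of first, across neutral and fully home into reverse (knob about 45 mm nearer and 29 mm left of neutral); the green button and the other items were not touched, and the job was handed in at about 16 s.

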